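# Half-expose a composite test strip at the curing unit

### The arm

A 7-joint arm with a two-finger parallel gripper is mounted at the origin on the work surface. World frame = base frame: x ahead of the robot, y to its left, z up, the work surface at z = 0. Lengths are in m, angles in rad, forces in N, time in s.
With the tool pointing down it reaches from about 0.425 to 0.875 m from the base axis. Payload 4.7 kg.
Tool frame: the origin (TCP) lies between the finger pads; the fingertips stand 11 mm ahead of it and the grasp point (between the pads) lies 8 mm behind it; z points along the fingers, y is the line along which they close (so a half turn about z gives the same grasp; the last joint's range is limited). The gripper opens to 87 mm and grips with 3 to 60 N. Pads are 19 mm wide; open, the fingers measure 117 mm over their backs; the gripper's body (75 mm by 190 mm) begins 51 mm behind the grasp point.
Start: joints at [1.282, 0.321, -0.07, 1.45, 0.023, 1.371, -0.057], TCP at [0.194, -0.62, 0.234] pointing down, gripper open.
Joint ranges: [-2.86, 2.86], [-0.3, 2.09], [-1.38, 1.24], [0.06, 2.45], [-1.56, 4.7], [0.09, 2.05], [-2.69, 2.69]. Speed limits (rad/s): [2.57, 2.57, 3.14, 3.14, 3.14, 3.14, 3.14].

### API

Orientations are given as a unit quaternion [x, y, z, w].
In Python, from rig import arm gives the robot as it stands.
- The arm moves only by the tool play_rows, never from a script. Its argument "rows" is text: rows parted by semicolons, each of 7 numbers parted by spaces: the shift along the world's x, y, z in m, then the turn, a rotation vector about the world's x, y, z in degrees, then the finger opening in m, from 0 to 0.087. In form: dx dy dz wx wy wz fingers; .... A call has 1 to 5 rows; each row shifts and turns the commanded pose from where the row before left it; what a row does not reach is not made up. A row lasts 1/10 s, in which the tool goes at most 50 mm and 8.59 degrees, less where a joint would pass 70% of its speed; a pose out of reach is approached as far as the arm can. A call is refused whole if a number of a shift passes 0.05 or a number of a turn 8.59, either way. A call with a gripper value outside its range is refused whole. The fingers move at their own pace and stop on an object; "squeeze" is the grip in N (left out, the last holds). Time passes only in rows, so rows that do not move let the fingers close. It gives the time, the measured TCP pose, the force, the opening and the grip force at its end, in the units of the state.
- arm.sense(): the state, without advancing time (a new reading comes with each control period).
- arm.read_camera(name): name is "scene" or "top"; returns a dict with "pixels" (480x640x3 uint8, red, green, blue), "z_map" (480x640 float32, m along the optical axis (not along the pixel's ray), 0 where there is no reading), "fov_y" (degrees; the focal length in pixels is half the picture's height over the tangent of half this angle, whatever the lens; pixels are square), "cx", "cy" (the principal point, pixels), "R" (3x3) and "t" (3): a world point X has camera coordinates R X + t. Camera axes: x right, y down, z forward; pixel columns grow to the right and rows downward; lengths in m; the calibration is good to about 2 mm. A picture is of the moment at which its call begins.
- arm.job_done(): hands the job in; it is judged then, once.
The state is a dict: "time_s": time; "joints": joint angles; "qvel": joint speeds; "joint_efforts": joint torques, N m; "ee_pos": TCP position; "tool_rot": TCP orientation; "force": force on the tool from outside, world axes, zero at the start; "moment": the same for the moment, N m; "gripper_width": finger opening in m; "grip_force": force on a finger pad.
Only numpy, scipy, OpenCV 4.12 (cv2) and the standard library are available. Lean on these libraries where they do the work, as an engineer would, in place of code of your own. Each camera call takes 0.05 s, during which the arm holds its last target. There are 200 camera calls.

### The job

Switch the curing lamp on by throwing the red-balled toggle right over to its green side while the orange shutter is still shut. Then slide the sprung orange shutter open against its spring to half of its travel (its black edge on the red half-way marks, half of the strip uncovered), never letting it run well past the marks, and finish holding it there still with the fingers, since it shuts by itself when let go. Leave the bottle, the jar and the cup where they stand.

Things in the scene. Friction and masses are not known exactly. Their poses are not given: they have to be found in the camera images.
- curing_unit: Cream bench light-curing unit, a fixed case 150 (x) x 240 (y) x 68 (z) mm; origin at the centre of its underside; yaw varies; may swap sides with the switch box. Its top window, 50 x 60 mm with a cream test strip in it, is centred 45 mm from the origin towards the unit's -y. Rails along its y, 36 mm either side in x, have tops 76 mm above the table.
- shutter_travel (a joint): How far the shutter is open, in m: 0 shut (window covered), 0.060 fully open; 0.030 is half. It slides along the unit's own +y axis when opening. A spring shuts it: about 4.5 N at 0, 9 N at half, 13.5 N fully open, plus 0.4 N friction. It does not stay by itself.
- shutter: Orange plate 62 (unit x) x 80 (unit y) x 4 mm on the unit, top face 73.5 mm above the table, with a black grip block 26 (unit x) x 20 (unit y) x 32 (high) mm on it, block top 105.5 mm above the table, block centre 15 mm to unit +y of the plate's centre. Origin under the plate's centre; axes as the unit's. Clear on both y sides of the block for the fingers.
- shutter_grip (a point): Centre of the black grip block, 24 mm above the shutter's underside (93.5 mm above the table).
- shutter_edge (a point): Middle of the shutter's leading (unit -y) edge, at its top face; marked by a black line.
- half_mark (a point): Point midway between the red half-way marks on the rails and case; the leading edge lies here (in unit y) at half travel, and 30 mm to its -y when shut.
- switch_box: Fixed grey switch box 120 (x) x 70 (y) x 32 (z) mm; origin at the centre of its underside; yaw varies. White plate on its -x half (off), green plate on its +x half (on). The lever's pivot is 34 mm above the origin, its axis along the box's y.
- lamp_switch (a joint): Toggle angle in rad: 0 off (leaning 0.5 rad to the box's -x), 0.5 upright, 1.0 on (leaning 0.5 rad to the box's +x). The ball is weighted: past upright (beyond about 0.7) the lever tips by itself to its far end and rests there; about 1 N at the ball moves it.
- switch_ball (a point): Centre of the red ball, 26 mm in diameter, at the end of the 80 mm steel lever (10 mm rod); 104 mm above the table at both ends of its swing, 114 mm when upright.
- bond_bottle: Loose amber bottle 32 mm in diameter, 65 mm high, black cap; origin at the centre of its underside. Leave alone.
- paste_jar: Loose white jar 48 mm in diameter, 45 mm high, blue lid; origin at the centre of its underside. Leave alone.
- mixing_cup: Loose small green glass cup 44 mm in diameter, 30 mm high; origin at the centre of its underside. Leave alone.
Not all that is in view belongs to the job. Of the things that look like the switch_box, take the one that is farthest to the robot's right at the start.

How it is judged:
By the outcome, as a careful person would: the job done as asked, in the order asked, and still so for the second after the job is handed in, while the arm keeps its last pose, push and grip.
It also fails if it takes over 51 s, if anything falls off the work surface, if the arm or the gripper's body presses on something with over 40 N, if the wrist force passes 120 N, or if a joint passes its speed limit or range.

## Working session

There is one attempt and no reset: what is moved stays moved. The work goes in short steps, Python scripts to look and compute and a tool call to move; the robot and the scene stay as the last step left them, time stands still between calls to the robot, and variables do not carry over. Pictures are saved under pics/ and viewed, at most 10 in all, crops included, and the job is handed in when it is done.

Besides the shell and the picture viewer there is one more tool, called after "Request:" as name(argument=value, ...) on one line, values as JSON. play_rows: Moves the arm, as the interface text tells. Its arguments: {"type":"object","properties":{"rows":{"type":"string"},"squeeze":{"type":"number"}},"required":["rows"]}

```bash
mkdir -p pics
cat > h.py <<'E'
from rig import arm
import numpy as np, cv2
def cam(n):
    c=arm.read_camera(n); p=c["pixels"]; z=c["z_map"]
    f=240/np.tan(np.radians(c["fov_y"])/2)
    v,u=np.mgrid[:480,:640]
    C=np.stack([(u-c["cx"])/f*z,(v-c["cy"])/f*z,z],-1)
    W=(C-c["t"])@np.asarray(c["R"])
    W[z==0]=np.nan
    return p,W,c
E
python3 - <<'E'
from h import *
for n in("scene","top"):
    p,W,c=cam(n); cv2.imwrite(f"pics/{n}0.png",p[:,:,::-1]); np.savez(f"{n}0.npz",p=p,W=W)
    print(n,c["fov_y"],-np.asarray(c["R"]).T@c["t"])
print(arm.sense())
E
```

```text
scene 46.168729251968486 [ 0.90481271 -0.5864502   0.66384101]
top 44.362731896555374 [ 0.41133945 -0.02508125  1.05998081]
{'time_s': 0.1, 'joints': array([ 1.28209174,  0.32180421, -0.07009887,  1.45157235,  0.02259021,
        1.37078921, -0.0568922 ]), 'qvel': array([ 0.00066165, -0.00047825,  0.00180236, -0.0020917 ,  0.000911  ,
       -0.0001506 ,  0.00043153]), 'joint_efforts': array([-1.32502337e-04, -4.92569089e+01, -4.05560900e-01, -3.13397062e+01,
       -6.40646322e-02,  3.95045348e-02,  5.12594272e-05]), 'ee_pos': array([ 0.1936509 , -0.61997624,  0.23252532]), 'tool_rot': array([ 9.88556568e-01,  1.50847986e-01, -1.73570776e-04, -8.75957019e-04]), 'force': array([-0.02848002,  0.62758016, -0.06017662]), 'moment': array([ 0.01315026,  0.01798845, -0.01266436]), 'grip_force': 0.0, 'gripper_width': 0.08728527617538483}
```

View pics/top0.png

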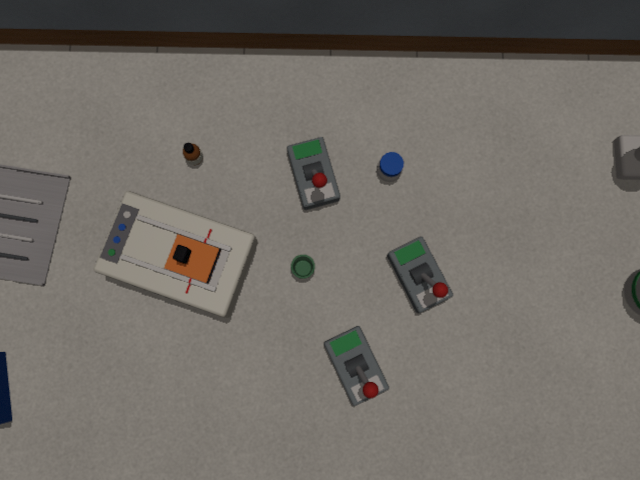

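View pics/scene0.png

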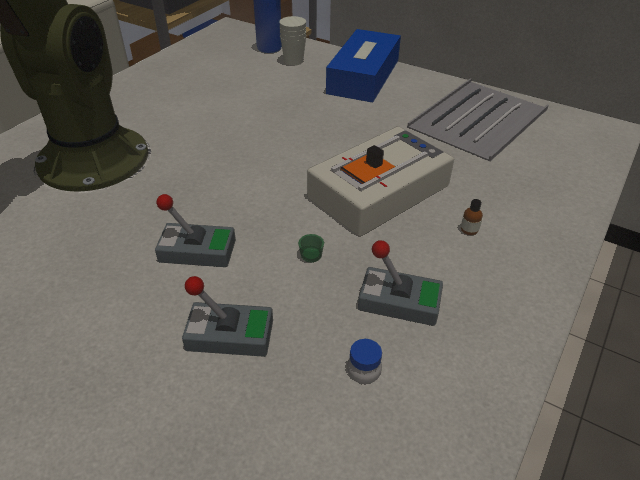

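Top view: three switch boxes with balls at (319,180), (440,290), (370,390); the unit is at (177,253), its shutter block at (182,254). The bottle is at (191,151), the jar at (391,165) and the cup at (303,267).

Run:
```python
from h import *
for n in("top","scene"):
    d=np.load(f"{n}0.npz");p,W=d["p"],d["W"]
    hsv=cv2.cvtColor(p,cv2.COLOR_RGB2HSV);h,s,v=[hsv[...,i].astype(int) for i in range(3)]
    z=W[...,2]
    def rep(name,m,mn=30):
        k,l,st,_=cv2.connectedComponentsWithStats(m.astype(np.uint8))
        for i in range(1,k):
            if st[i,4]<mn: continue
            P=W[l==i]; uv=np.argwhere(l==i).mean(0)[::-1]
            r=cv2.minAreaRect((P[:,:2]*1000).astype(np.float32))
            print(n,name,st[i,4],uv.round(),np.nanmean(P,0).round(4),"zmax %.3f"%np.nanmax(P[:,2]),"rect",np.round(r[0],1),np.round(r[1],1),round(r[2],1))
    sat=s>120
    rep("red",((h<5)|(h>172))&sat&(v>70)&(z>.085)&(z<.13))
    rep("green",(h>50)&(h<80)&sat&(z>.015)&(z<.045))
    rep("boxtop",(s<110)&(z>.027)&(z<.037),200)
    rep("orange",(h>=5)&(h<15)&sat&(z>.06)&(z<.085))
    rep("blk",(v<70)&(z>.098)&(z<.112),20)
    rep("case",(z>.062)&(z<.085),2000)
    rep("redmark",((h<5)|(h>172))&sat&(v>70)&(z>.062)&(z<.082),5)
    rep("cup/bottle/jar",(z>.02)&(z<.075),60) if n=="top" else 0
```

```text
top red 157 [319. 179.] [ 0.6698 -0.033   0.1138] zmax 0.122 rect [670.3 -33. ] [23.3 22.3] 77.6
top red 171 [440. 289.] [ 0.49   -0.2297  0.114 ] zmax 0.120 rect [ 490.1 -230.4] [23.6 22.9] 46.8
top red 191 [370. 390.] [ 0.3317 -0.1166  0.1138] zmax 0.121 rect [ 331.5 -116.9] [22.5 22.8] 88.8
top green 351 [307. 149.] [ 0.7483 -0.0104  0.0325] zmax 0.038 rect [748.3 -10.6] [25.8 48.7] 16.8
top green 379 [409. 252.] [ 0.5617 -0.1945  0.0328] zmax 0.038 rect [ 562.  -194.6] [24.6 48.8] 26.9
top green 100 [635. 290.] [ 0.5001 -0.5882  0.0385] zmax 0.044 rect [ 501.7 -590. ] [13.2 61.8] 84.7
top green 401 [345. 343.] [ 0.4028 -0.0822  0.0328] zmax 0.040 rect [402.7 -82.1] [24.4 47.8] 27.1
top boxtop 683 [630. 155.] [ 0.7482 -0.6012  0.0302] zmax 0.037 rect [ 747.8 -601.3] [38.6 81.5] 86.3
top boxtop 1656 [313. 176.] [ 0.6978 -0.0224  0.0319] zmax 0.037 rect [706.9 -21.1] [120.9  70.1] 16.6
top boxtop 1701 [419. 277.] [ 0.518  -0.211   0.0321] zmax 0.037 rect [ 523.9 -212.8] [119.5  70.8] 27.5
top boxtop 1843 [356. 368.] [ 0.361  -0.1004  0.0321] zmax 0.037 rect [364.9 -99.8] [119.9  70.
[... 3676 characters left out ...]
.9  7.5] 17.6
scene blk 21 [195. 292.] [ 0.5    -0.2367  0.101 ] zmax 0.105 rect [ 499.4 -236.7] [19.8  5.2] 48.9
scene case 2249 [364.  53.] [0.3078 0.606  0.0698] zmax 0.075 rect [302.3 619.7] [122.6 249.3] 11.8
scene case 5998 [380. 167.] [0.5593 0.1985 0.0692] zmax 0.085 rect [554.8 212.8] [242.1 151.9] 71.6
scene redmark 7 [344. 158.] [0.4894 0.1881 0.0685] zmax 0.069 rect [488.4 188.1] [3.2 9.1] 85.1
scene redmark 5 [350. 159.] [0.5056 0.1827 0.0764] zmax 0.077 rect [505.  182.4] [2.4 8.6] 68.1
scene redmark 7 [378. 177.] [0.5736 0.1596 0.0762] zmax 0.078 rect [573.8 159.6] [2.4 8.9] 68.6
scene redmark 15 [383. 184.] [0.5872 0.1547 0.0687] zmax 0.071 rect [586.9 154.3] [ 4.6 13. ] 76.2
```

Target switch: box (0.5245,-0.2127) at 27.3°, ball at (0.490,-0.230). The unit's +y direction is (0.317,0.948). I'll push the ball with closed fingers, starting from behind it at about (0.456,-0.247).

Request:
play_rows(rows="0.026 0.0373 0 0 0 0 0;0.026 0.0373 0 0 0 0 0;0.026 0.0373 0 0 0 0 0;0.026 0.0373 0 0 0 0 0;0.026 0.0373 0 0 0 0 0", squeeze=20)

```text
time_s: 0.6
ee_pos: [0.3244, -0.4321, 0.2332]
tool_rot: [0.989, 0.151, -0.0, -0.0]
force: [1.4, -1.0, -0.4]
gripper_width: 0.0551
grip_force: 0.0
```

Request:
play_rows(rows="0.026 0.0373 0 0 0 0 0;0.026 0.0373 0 0 0 0 0;0.026 0.0373 0 0 0 0 0;0.026 0.0373 0 0 0 0 0;0.025 0.0373 0 0 0 0 0")

```text
time_s: 1.1
ee_pos: [0.4534, -0.2457, 0.2334]
tool_rot: [0.989, 0.151, -0.0, 0.0]
force: [1.3, -0.6, -0.1]
gripper_width: 0.0152
grip_force: 0.0
```

Request:
play_rows(rows="0 0 -0.03 0 0 0 0;0 0 -0.03 0 0 0 0;0 0 -0.03 0 0 0 0;0 0 -0.03 0 0 0 0;0 0 -0.012 0 0 0 0")

```text
time_s: 1.6
ee_pos: [0.4506, -0.2463, 0.0984]
tool_rot: [0.989, 0.151, -0.002, -0.002]
force: [-0.8, 0.2, -0.0]
gripper_width: 0.0004
grip_force: 0.0
```

Request:
play_rows(rows="0.0133 0.0069 0 0 0 0 0;0.0133 0.0069 0 0 0 0 0;0.0133 0.0069 0 0 0 0 0;0.0133 0.0069 0 0 0 0 0;0.0133 0.0069 0 0 0 0 0")

```text
time_s: 2.1
ee_pos: [0.5211, -0.2123, 0.1022]
tool_rot: [0.989, 0.151, 0.001, 0.0]
force: [0.8, -0.2, 0.9]
gripper_width: 0.0005
grip_force: 0.0
```

Run:
```python
from h import *
p,W,c=cam("scene"); cv2.imwrite("pics/s1.png",cv2.resize(p[140:400,60:340,::-1],None,fx=2,fy=2))
```

```text
(no output)
```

View pics/s1.png

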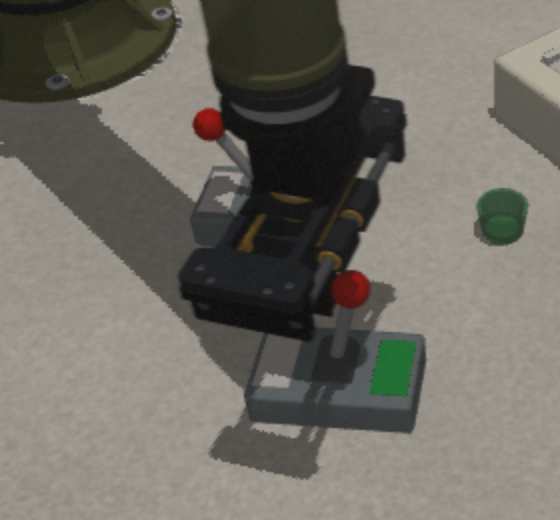

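The crop shows the right lever just past upright and the ball at crop (350,290), ahead of the fingers. I'll push a little more and then retreat.

Request:
play_rows(rows="0.009 0.0046 0 0 0 0 0;0.006 0.003 0 0 0 0 0;0 0 0 0 0 0 0;-0.02 -0.01 0 0 0 0 0;-0.02 -0.01 0.01 0 0 0 0")

```text
time_s: 2.65
ee_pos: [0.4927, -0.225, 0.1103]
tool_rot: [0.988, 0.151, -0.001, -0.001]
force: [-0.0, -1.0, 0.0]
gripper_width: -0.0001
grip_force: 0.0
```

Request:
play_rows(rows="0 0 0.04 0 0 0 0;0 0 0.04 0 0 0 0;0 0.02 0.04 0 0 -7.2 0.03;0 0.045 0 0 0 -7.2 0.06;0 0.045 0 0 0 -7.2 0.06")

```text
time_s: 3.15
ee_pos: [0.4946, -0.1155, 0.2333]
tool_rot: [0.999, -0.041, 0.002, 0.001]
force: [1.7, 1.2, -0.6]
gripper_width: 0.0166
grip_force: 0.0
```

Run:
```python
from h import *
p,W,c=cam("top"); cv2.imwrite("pics/t1.png",p[:,:,::-1])
hsv=cv2.cvtColor(p,cv2.COLOR_RGB2HSV);h,s,v=[hsv[...,i].astype(int) for i in range(3)];z=W[...,2]
m=((h<5)|(h>172))&(s>120)&(v>70)&(z>.085)&(z<.13)
k,l,st,_=cv2.connectedComponentsWithStats(m.astype(np.uint8))
for i in range(1,k):
    if st[i,4]>20: print(st[i,4],np.nanmean(W[l==i],0))
```

```text
167 [ 0.66933881 -0.03246196  0.11349137]
```

View pics/t1.png

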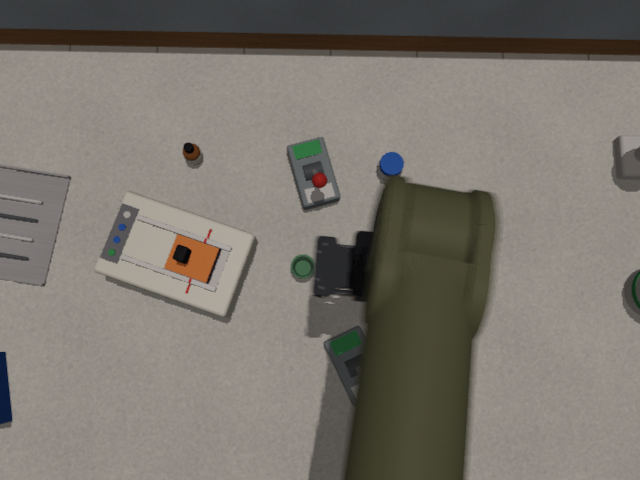

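Request:
play_rows(rows="0.0064 0.0387 0 0 0 -7 0.06;0.0064 0.0387 0 0 0 -6.8 0.06;0.0064 0.0387 0 0 0 0 0.06;0.0064 0.0387 0 0 0 0 0.06;0.0064 0.0387 0 0 0 0 0.06")

```text
time_s: 3.7
ee_pos: [0.5262, 0.0788, 0.2317]
tool_rot: [0.988, -0.157, 0.0, 0.0]
force: [-0.1, -0.2, -0.3]
gripper_width: 0.057
grip_force: 0.0
```

Request:
play_rows(rows="0.0064 0.0387 0 0 0 0 0.06;0.0064 0.0387 0 0 0 0 0.06;0.0064 0.0387 0 0 0 0 0.06;0 0 0 0 0 0 0.06;0 0 0 0 0 0 0.06")

```text
time_s: 4.2
ee_pos: [0.5451, 0.1946, 0.2312]
tool_rot: [0.988, -0.156, -0.0, 0.0]
force: [-0.2, -1.1, -0.8]
gripper_width: 0.0601
grip_force: 0.0
```

Run:
```python
from h import *
s=arm.sense();print(s["ee_pos"],s["tool_rot"],s["joints"])
for n in("top","scene"):
    p,W,c=cam(n); cv2.imwrite(f"pics/{n}2.png",p[:,:,::-1])
    hsv=cv2.cvtColor(p,cv2.COLOR_RGB2HSV);h,s,v=[hsv[...,i].astype(int) for i in range(3)];z=W[...,2]
    m=((h<5)|(h>172))&(s>120)&(v>70)&(z>.085)&(z<.13)
    k,l,st,_=cv2.connectedComponentsWithStats(m.astype(np.uint8))
    for i in range(1,k):
        if st[i,4]>20: print(n,st[i,4],np.nanmean(W[l==i],0))
```

```text
[0.54513795 0.19458295 0.23119421] [ 9.87805800e-01 -1.55690111e-01 -4.33420747e-04  3.19870108e-04] [ 0.25699684  0.24508003 -0.75317486  1.61489887  0.17089158  1.35046299
 -2.40238673]
top 167 [ 0.66935693 -0.03253055  0.11343719]
top 170 [ 0.55740985 -0.19475067  0.1138514 ]
top 194 [ 0.33175437 -0.11649896  0.11353246]
scene 180 [ 0.33798312 -0.12013251  0.11084039]
scene 220 [ 0.67585717 -0.03693169  0.11092238]
scene 261 [ 0.56404387 -0.1987716   0.11126296]
```

View pics/scene2.png

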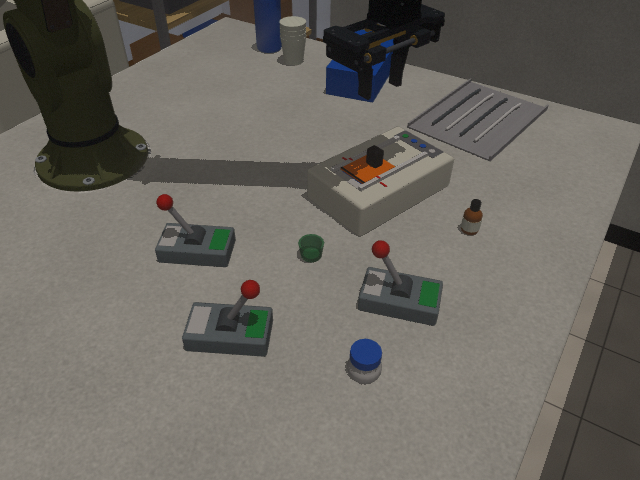

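The right-hand lever now leans to green: its ball at (250,289) has travelled 76 mm. The gripper is over the shutter block, so I'll descend.

Request:
play_rows(rows="0 0 -0.03 0 0 -0.6 0.06;0 0 -0.03 0 0 0 0.06;0 0 -0.03 0 0 0 0.06;0 0 -0.03 0 0 0 0.06;0 0 -0.02 0 0 0 0.06")

```text
time_s: 4.8
ee_pos: [0.5449, 0.1911, 0.0894]
tool_rot: [0.987, -0.164, -0.001, 0.001]
force: [0.4, -0.2, 0.4]
gripper_width: 0.0598
grip_force: 0.0
```

Request:
play_rows(rows="0 0 0 0 0 0 0.04;0 0 0 0 0 0 0.03;0 0 0 0 0 0 0.025;0 0 0 0 0 0 0.01;0 0 0 0 0 0 0.01", squeeze=30)

```text
time_s: 5.3
ee_pos: [0.5462, 0.1943, 0.0927]
tool_rot: [0.987, -0.162, 0.001, -0.0]
force: [-0.2, 0.1, 0.4]
gripper_width: 0.0277
grip_force: 0.0
```

Request:
play_rows(rows="0 0 0 0 0 0 0.01;0 0 0 0 0 0 0.01;0 0 0 0 0 0 0.01")

```text
time_s: 5.6
ee_pos: [0.546, 0.1947, 0.0922]
tool_rot: [0.987, -0.162, 0.001, -0.0]
force: [0.4, 1.7, 3.2]
gripper_width: 0.0197
grip_force: 30.0
```

Request:
play_rows(rows="0.0016 0.0047 0 0 0 0 0.01;0.0016 0.0047 0 0 0 0 0.01;0.0016 0.0047 0 0 0 0 0.01;0.0016 0.0047 0 0 0 0 0.01;0.0016 0.0047 0 0 0 0 0.01")

```text
time_s: 6.1
ee_pos: [0.5529, 0.215, 0.0921]
tool_rot: [0.987, -0.163, -0.001, 0.003]
force: [-4.9, -7.0, 10.5]
gripper_width: 0.0197
grip_force: 30.0
```

Request:
play_rows(rows="0 0 0 0 0 0 0.01;0 0 0 0 0 0 0.01;0 0 0 0 0 0 0.01")

```text
time_s: 6.4
ee_pos: [0.5529, 0.2152, 0.0922]
tool_rot: [0.987, -0.163, -0.001, 0.003]
force: [-4.8, -6.8, 9.4]
gripper_width: 0.0197
grip_force: 30.0
```

```bash
cat > m.py <<'E'
from h import *
import sys
u=np.array([.317,.948]); 
s=arm.sense();print("tcp along",(s["ee_pos"][:2]-[.546,.1947])@u,s["force"],s["gripper_width"])
for n in("top","scene"):
    p,W,c=cam(n); b=p[:,:,::-1]
    y0,x0=(180,80) if n=="top" else (120,290)
    cv2.imwrite(f"pics/{n}_{sys.argv[1]}.png",cv2.resize(b[y0:y0+150,x0:x0+190],None,fx=4,fy=4,interpolation=cv2.INTER_CUBIC))
    hsv=cv2.cvtColor(p,cv2.COLOR_RGB2HSV);h,sa,v=[hsv[...,i].astype(int) for i in range(3)];z=W[...,2]
    a=(W[...,:2]-[.551,.213]); Y=a@u; X=a@np.array([.948,-.317])
    reg=(abs(X)<.1)&(abs(Y)<.13)
    o=(h>=5)&(h<15)&(sa>120)&(z>.06)&(z<.085)&reg
    r=((h<5)|(h>172))&(sa>120)&(v>60)&(z>.062)&(z<.082)&reg
    print(n,"orange Y min/1%",np.percentile(Y[o],[0,2,10])," mark Y",Y[r].mean() if r.any() else None, r.sum())
    d=(abs(X)<.022)&(Y>-.09)&(Y<0)&(z>.06)&(z<.08)
    for y in np.arange(-.08,-.005,.004):
        q=d&(Y>=y)&(Y<y+.004)
        if q.any(): print("  %.0f h%.0f s%.0f v%.0f"%(y*1e3,np.median(h[q]),np.median(sa[q]),np.median(v[q])),end="")
    print()
E
python3 m.py a
```

```text
tcp along 0.021577139574876752 [-4.82685778 -6.82533319  9.38744768] 0.01974863083514912
top orange Y min/1% [-0.04321199 -0.03313252 -0.0320785 ]  mark Y -0.04533789783687376 29
  -80 h13 s19 v93  -76 h113 s76 v91  -72 h111 s154 v86  -36 h11 s193 v100  -32 h11 s195 v102  -28 h11 s195 v102  -24 h11 s195 v102  -20 h11 s190 v64
scene orange Y min/1% [-0.05368042 -0.05166677 -0.04606788]  mark Y -0.04344267720335966 34
  -80 h15 s19 v81  -76 h111 s22 v80  -72 h113 s122 v88  -68 h112 s64 v90  -64 h111 s154 v102  -60 h112 s154 v147  -56 h22 s137 v93  -52 h12 s138 v66  -48 h12 s209 v114  -44 h12 s207 v95  -40 h11 s198 v93  -36 h11 s200 v93  -32 h11 s200 v93  -28 h11 s200 v93  -24 h11 s199 v94  -20 h11 s200 v94  -16 h11 s198 v94  -12 h11 s201 v94  -8 h11 s194 v90
```

View pics/top_a.png

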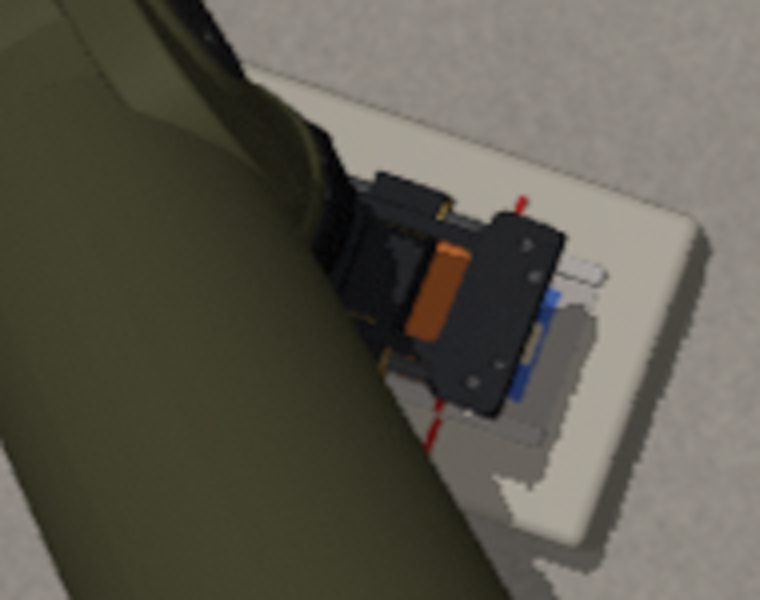

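View pics/scene_a.png

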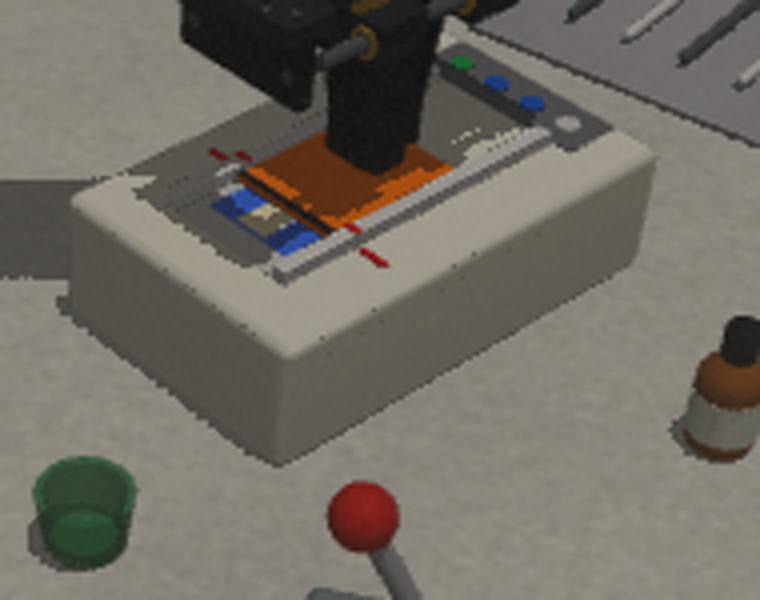

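The scene crop shows the black edge about 8–9 mm short of the red marks (edge running (240,172)–(335,235), marks at (235,157) and (352,230)). I'll make the remaining move.

Request:
play_rows(rows="0.0009 0.0027 0 0 0 0 0.01;0.0009 0.0027 0 0 0 0 0.01;0.0009 0.0027 0 0 0 0 0.01;0 0 0 0 0 0 0.01;0 0 0 0 0 0 0.01")

```text
time_s: 7.0
ee_pos: [0.5555, 0.2227, 0.0921]
tool_rot: [0.987, -0.163, -0.001, 0.003]
force: [-5.5, -6.6, 10.6]
gripper_width: 0.0197
grip_force: 30.0
```

```bash
python3 m.py b
```

```text
tcp along 0.029594310029208263 [-5.4719219  -6.57689218 10.57793108] 0.019736044639105145
top orange Y min/1% [-0.02469649 -0.02395489 -0.02265874]  mark Y -0.045435066073251394 28
  -80 h13 s19 v92  -76 h113 s76 v91  -72 h111 s156 v95  -68 h111 s125 v95  -64 h111 s155 v93  -60 h112 s140 v58  -28 h11 s183 v92  -24 h11 s194 v101  -20 h11 s195 v102  -16 h11 s195 v102  -12 h11 s191 v76
scene orange Y min/1% [-0.04570374 -0.04371772 -0.0378426 ]  mark Y -0.04302441920477454 34
  -80 h15 s19 v81  -76 h20 s19 v80  -72 h112 s112 v87  -68 h112 s148 v90  -64 h112 s149 v90  -60 h112 s149 v89  -56 h112 s121 v96  -52 h112 s152 v139  -48 h109 s154 v93  -44 h12 s92 v67  -40 h12 s204 v116  -36 h12 s201 v95  -32 h11 s197 v93  -28 h11 s198 v94  -24 h11 s198 v94  -20 h11 s198 v94  -16 h11 s202 v93  -12 h11 s198 v93  -8 h11 s200 v94
```

View pics/scene_b.png

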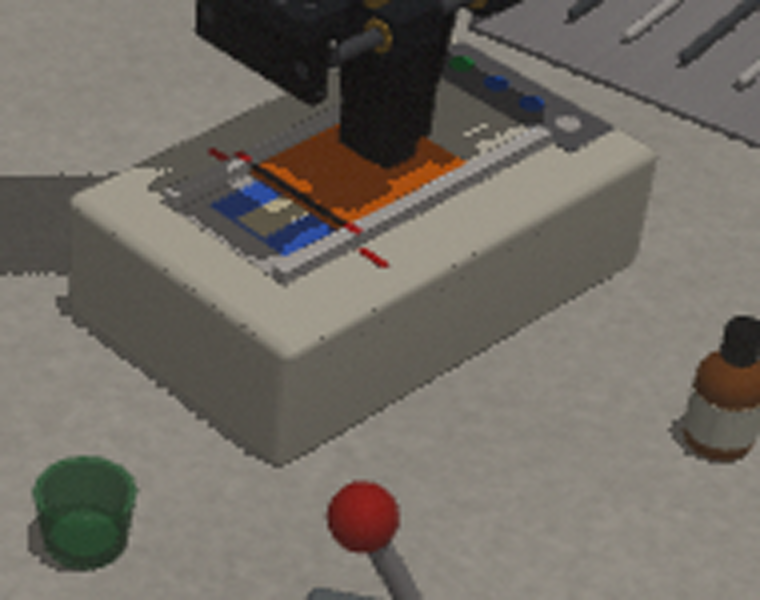

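The black edge now lies in line with the red marks, running (245,162)–(355,230). I'll check that it holds, then hand in.

Request:
play_rows(rows="0 0 0 0 0 0 0.01;0 0 0 0 0 0 0.01;0 0 0 0 0 0 0.01;0 0 0 0 0 0 0.01;0 0 0 0 0 0 0.01")

```text
time_s: 7.6
ee_pos: [0.5554, 0.2227, 0.0921]
tool_rot: [0.987, -0.163, -0.001, 0.003]
force: [-6.3, -7.7, 11.0]
gripper_width: 0.0198
grip_force: 30.0
```

```bash
python3 m.py c | cut -c1-120; python3 -c "
from rig import arm
print(arm.job_done())"
```

```text
tcp along 0.029560355222034682 [-6.2845638  -7.72866967 10.99726412] 0.019769352573818497
top orange Y min/1% [-0.02399766 -0.02368578 -0.02265723]  mark Y -0.04538757358973525 29
  -80 h14 s19 v92  -76 h113 s75 v90  -72 h111 s155 v95  -68 h111 s155 v94  -64 h111 s156 v93  -60 h112 s158 v82  -24 h11
scene orange Y min/1% [-0.0451714  -0.04411641 -0.0373069 ]  mark Y -0.04308786677773931 36
  -80 h13 s19 v81  -76 h18 s25 v81  -72 h112 s112 v87  -68 h112 s112 v90  -64 h112 s151 v88  -60 h112 s106 v90  -56 h112
the job is handed in; nothing more can be done
None
```

I switched the lamp on while the shutter was shut, then opened the shutter to the half-way marks (gripper travel about 29.6 mm of 30) and handed in at about 7.7 s with the fingers still holding it; the bottle, jar and cup were not touched.

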